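# Pack the two-layer vanity case

## Robot

A 6-joint arm with a two-finger parallel gripper is mounted at the origin on the work surface; the furniture and walls round the work are solid. World frame = base frame: x ahead of the robot, y to its left, z up, the work surface at z = 0. Lengths are in mm, angles in rad, forces in N, time in s.
With the tool pointing down it reaches from about 300 to 775 mm from the base axis. Payload 14.6 kg.
Tool frame: the origin (TCP) lies on the centre line of the jaws, within the pads' length; the fingertips stand 8 mm ahead of it and the grasp point (between the pads) lies 11 mm behind it; z points along the fingers, y is the line along which they close (so a half turn about z gives the same grasp; the last joint's range is limited). The gripper opens to 94 mm and grips with 3 to 60 N. Pads are 16 mm wide; open, the fingers measure 119 mm over their backs; the gripper's body (75 mm by 177 mm) begins 78 mm behind the grasp point.
Start: joints at [1.172, 0.3, 1.521, -0, 1.321, -0.067], TCP at [179.157, 519.992, 213.446] pointing down, gripper open.
Joint ranges: [-3.03, 3.03], [-0.79, 2.21], [0.23, 2.52], [-1.04, 4.18], [0, 3.07], [-2.55, 2.55]. Speed limits (rad/s): [2.22, 2.22, 2.57, 3.14, 3.14, 3.14].

## Interface

Orientations are given as [roll, pitch, yaw] about the fixed x, y, z axes, in that order (R = Rz(yaw) Ry(pitch) Rx(roll)).
In Python, from cell import manip gives the robot as it stands.
- The arm moves only by the tool jog_arm, never from a script. Its argument "rows" is one flat list of numbers, 7 for each row, row after row: the shift along the world's x, y, z in cm, then the turn, a rotation vector about the world's x, y, z in rad, then the closure, from 0 (fully open) to 1 (shut). In form: [dx, dy, dz, rx, ry, rz, fingers, dx, dy, dz, rx, ry, rz, fingers, ...]. A call has 1 to 20 rows; each row shifts and turns the commanded pose from where the row before left it; what a row does not reach is not made up. A row lasts 1/12 s, in which the tool goes at most 41.7 mm and 7.16 degrees, less where a joint would pass 70% of its speed; a pose out of reach is approached as far as the arm can. A call with a gripper value outside its range is refused whole. The fingers move at their own pace and stop on an object; "newtons" is the grip in N (left out, the last holds). Time passes only in rows, so rows that do not move let the fingers close. It gives the time, the measured TCP pose, the force, the opening and the grip force at its end, in the units of the state.
- manip.read_state(): the state, without advancing time (a new reading comes with each control period).
- manip.camera(name): name is "scene" or "top"; returns (picture, depth): 400x640x3 uint8, blue, green, red; 400x640 float32, mm along the optical axis (not along the pixel's ray), 0 where there is no reading.
- manip.camera_model(name): a dict with "K" (3x3 intrinsics, pixels), "R" (3x3) and "t" (3): a world point X has camera coordinates R X + t. Camera axes: x right, y down, z forward; pixel columns grow to the right and rows downward; lengths in mm; the calibration is good to about 2 mm. A picture is of the moment at which its call begins. camera_model takes no time and is no camera call.
- manip.sign_off(): hands the job in; it is judged then, once.
The state is a dict: "clock": time; "joints": joint angles; "qd": joint speeds; "effort": joint torques, N m; "eef_pos": TCP position; "eef_rot": TCP orientation; "wrist_force": force on the tool from outside, world axes, zero at the start; "moment": the same for the moment, N m; "finger_gap": finger opening in mm; "finger_force": force on a finger pad.
Only numpy, scipy, OpenCV 4.12 (cv2) and the standard library are available. Lean on these libraries where they do the work, as an engineer would, in place of code of your own. Each camera call takes 0.05 s, during which the arm holds its last target. There are 200 camera calls.

## Task

Pack the vanity case: lay the two flat round things, the compact and the balm tin, in its bottom layer, each in the middle of the pad of its own colour (plum or pink). Then seat the divider flat on the ledge over them, and only then stand the two nail polish bottles upright in the divider's wells, each in the well of its own colour. Leave the lipstick and the lip balm stick standing where they are.

Things in the scene. Friction and masses are not known exactly. Their poses are not given: they have to be found in the camera images.
- case: white open case, fixed, outside 146 (x) x 190 (y) mm at the rim, 60 high. Origin: centre of its underside. Floor 4 thick; a 6 mm wall along x parts two cavities, each 110 (x) x 74 (y), centred 40 to +y and -y. At 42 height a level ledge 9 wide runs round them; the divider rests on it and on the wall. The rim above flares from 128 x 172 inside to 138 x 182 at the top. Brass clasp on its -x face
- pad_plum: round very dark plum (nearly black) pad, 60 mm across, 2 mm thick, fixed on the floor of one cavity of the case (either one). Origin: centre of its underside, 4 mm above the case's underside; its top is 6 mm above the case's underside
- pad_pink: round pink pad, otherwise as pad_plum, fixed in the other cavity
- divider: loose grey-blue plate 122 (x) x 166 (y) x 6 mm, 0.1-0.2 kg, flat on the worktop. Origin: centre of its underside. Lifting tab in the middle: 44 long in x, 14 thick in y, top 42 above the underside. Two wells on top, 44 x 44 inside, coloured frames 8 high, 4 thick: red centred 44 to +y, pink 44 to -y; floors 6 above the underside. Fits the case either way round (x along x), 3 mm play all round
- compact: powder compact, a flat dark plum round box, 46 mm across, 13 mm high. Origin: centre of its underside; z up
- balm_tin: round tin with a grey body and pink lid, 43 mm across, 31 mm high. Origin: centre of its underside; z up
- polish_a: small bottle of red nail polish with a black cap, standing: body 24 mm wide up to 31 mm, cap a rod 12 mm in diameter from 31 to 63 mm height. Origin: centre of its underside; z up
- polish_b: small bottle of pink nail polish with a white cap, sizes and origin as polish_a
- lipstick: bystander: lipstick, black foot and gold cap, a rod 18 mm in diameter, 71 mm high, standing loose. Origin: centre of its underside
- lip_balm: bystander: lip balm stick, yellow with a white cap, 17 mm in diameter, 68 mm high, standing loose. Origin: centre of its underside

How it is judged (in metres and radians):
On the way, in this order (a step that is already met when the one before it is completed fails the run):
1. compact on the plum pad and balm tin on the pink pad in the bottom of the case, released (horizontal distance between compact and pad_plum below 0.015 m and z of each of compact, balm_tin in the frame of case below 0.012 m and angle between each of compact, balm_tin's own z axis and vertical below 0.15 rad and horizontal distance between balm_tin and pad_pink below 0.015 m and contact force between each of compact, balm_tin and the fingers below 0.2 N), for 0.2 s.
2. divider seated flat on the ledge over them and released (all of step 1 and horizontal distance between divider and case below 0.009 m and z of divider in the frame of case between 0.038 and 0.046 m and angle between divider's own z axis and vertical below 0.06 rad and angle between the x axis of divider and the x axis of case, either way round below 0.12 rad and contact force between divider and the fingers below 0.2 N), for 0.2 s.
3. both polishes upright in the wells of their colour, released (all of step 2 and x of polish_a in the frame of divider between -0.015 and 0.015 m and y of polish_a in the frame of divider between 0.029 and 0.059 m and z of polish_a in the frame of divider between 0.002 and 0.01 m and angle between each of polish_a, polish_b's own z axis and vertical below 0.15 rad and x of polish_b in the frame of divider between -0.015 and 0.015 m and y of polish_b in the frame of divider between -0.059 and -0.029 m and z of polish_b in the frame of divider between 0.002 and 0.01 m and contact force between each of polish_a, polish_b and the fingers below 0.2 N), for 0.2 s.
At the end, for the whole second after the job is handed in: Compact on the plum pad and tin on the pink pad, flat, within 15 mm of centre; divider level on the ledge (38-46 mm up, within 9 mm and 0.12 rad of the case, either way round); each polish upright on the floor of the well of its colour, within 15 mm in x and y; all released and at rest (all of step 3 and linear speed of each of compact, balm_tin, divider, polish_a, polish_b below 0.02 m/s); the robot touches nothing.
It fails at once if the lipstick is moved more than 20 mm or tipped (distance of lipstick from where it was at the start of the episode above 0.02 m or angle between lipstick's own z axis and vertical above 0.35 rad).
It fails at once if the lip balm stick is moved more than 20 mm or tipped (distance of lip_balm from where it was at the start of the episode above 0.02 m or angle between lip_balm's own z axis and vertical above 0.35 rad).
It also fails if it takes over 118 s, if anything falls off the work surface, if the arm or the gripper's body presses on something with over 40 N, if the wrist force passes 120 N, or if a joint passes its speed limit or range.

## Working session

There is one attempt and no reset: what is moved stays moved. The work goes in short steps, Python scripts to look and compute and a tool call to move; the robot and the scene stay as the last step left them, time stands still between calls to the robot, and variables do not carry over. Pictures are saved under pics/ and viewed, at most 14 in all, crops included, and the job is handed in when it is done.

Besides the shell and the picture viewer there is one more tool, called after "Emit:" in YAML: its name, and indented under it one key for each argument. jog_arm: Moves the arm, as the interface text tells. Its arguments: {"type":"object","properties":{"rows":{"type":"array"},"newtons":{"type":"number"}},"required":["rows"]}

```bash
mkdir -p pics; ls; cat > h.py <<'E'
import numpy as np, cv2
from cell import manip
def grab(n):
    im,d=manip.camera(n); np.savez(f'{n}.npz',im=im,d=d); return im,d
def load(n):
    z=np.load(f'{n}.npz'); return z['im'],z['d']
def world(n,u,v,depth):
    m=manip.camera_model(n);K,R,t=map(np.array,(m['K'],m['R'],m['t']))
    u=np.asarray(u,float);v=np.asarray(v,float)
    c=np.linalg.inv(K)@np.stack([u,v,np.ones_like(u)])*depth
    return (R.T@(c-t.reshape(3,1).repeat(c.shape[1],1))).T
def plane(n,u,v,z):
    m=manip.camera_model(n);K,R,t=map(np.array,(m['K'],m['R'],m['t']))
    C=-R.T@t.ravel(); r=R.T@np.linalg.inv(K)@np.array([u,v,1.]); return C+r*(z-C[2])/r[2]
E
python3 - <<'E'
from h import *
for n in('scene','top'):
    im,d=grab(n); cv2.imwrite(f'pics/{n}0.png',im); m=manip.camera_model(n); print(n,m,(d>0).mean())
print(manip.read_state())
E
```

```text
pics
scene {'K': array([[389.30796994,   0.        , 319.15264365],
       [  0.        , 389.30796994, 192.43641846],
       [  0.        ,   0.        ,   1.        ]]), 'R': array([[ 0.58242346, -0.81266809, -0.01880141],
       [-0.63558304, -0.44084708, -0.63378865],
       [ 0.50677127,  0.38108323, -0.77327773]]), 't': array([-309.1270961 ,  340.46413927,  825.14888973])} 0.996015625
top {'K': array([[511.5286666 ,   0.        , 324.25209391],
       [  0.        , 511.5286666 , 194.28070929],
       [  0.        ,   0.        ,   1.        ]]), 'R': array([[ 0.3119505 , -0.9500429 ,  0.01026557],
       [-0.8760293 , -0.29179669, -0.3839627 ],
       [ 0.3677765 ,  0.11078441, -0.92329154]]), 't': array([-159.82171205,  446.80702276, 1141.958092  ])} 0.995921875
{'clock': 0.1, 'joints': array([ 1.17241182e+00,  3.00391889e-01,  1.52150812e+00,  2.25493280e-06,
        1.32069760e+00, -6.66253146e-02]), 'qd': array([ 0.00101421, -0.00175325, -0.00204294, -0.0009568 ,  0.00126739,
       -0.00091013]), 'effort': array([ 2.11950828e-03, -5.32649624e+01, -3.53285766e+01,  7.09657255e-02,
        2.34694808e-02, -7.19243758e-05]), 'eef_pos': array([179.06762949, 519.79812449, 212.96064083]), 'eef_rot': array([-3.14059007e+00, -6.90852151e-05,  2.80983286e+00]), 'wrist_force': array([-1.41570792, -0.50320485, -1.40308591]), 'moment': array([-0.00835446, -0.00341624,  0.02583936]), 'finger_force': 0.0, 'finger_gap': 93.95707526741299}
```

View pics/top0.png

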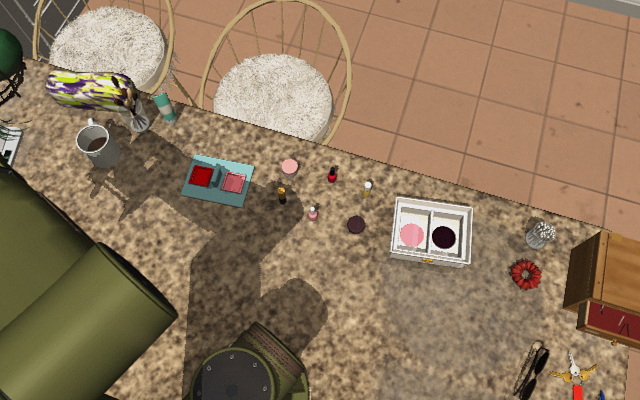

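View pics/scene0.png

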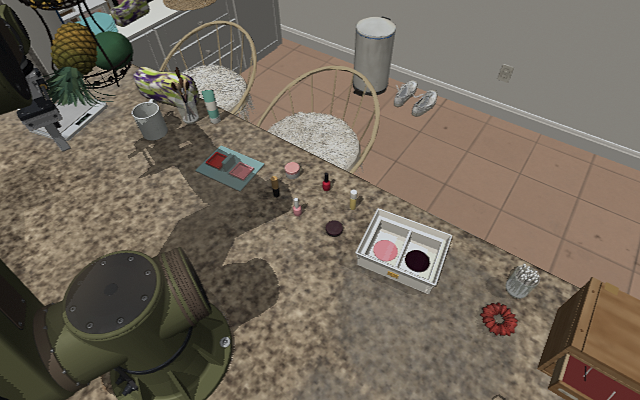

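The top view shows the divider at (218,180), tin at (290,166), red polish at (332,174), pink polish at (313,213), lipstick at (282,195), lip balm at (368,188) and compact at (356,225). The case is at (431,232), with the pink pad at (412,235) and the plum pad at (443,237). The scene view agrees.

```bash
cat > m.py <<'E'
from h import *
S={'top':dict(div=(218,180),tin=(290,166),pa=(332,174),pb=(313,213),lip=(282,195),balm=(368,188),comp=(356,225),case=(431,232)),
'scene':dict(div=(231,167),tin=(292,168),pa=(326,183),pb=(296,208),lip=(276,187),balm=(353,200),comp=(334,228),case=(405,250))}
def cloud(n):
    im,d=load(n); v,u=np.mgrid[:400,:640]; P=world(n,u.ravel(),v.ravel(),d.ravel()).reshape(400,640,3); return im,P
if __name__=='__main__':
  for n in S:
    im,P=cloud(n); hsv=cv2.cvtColor(im,cv2.COLOR_BGR2HSV)
    m=((P[...,2]>4)&(P[...,2]<90)).astype(np.uint8); k,lab,st,_=cv2.connectedComponentsWithStats(m,connectivity=4)
    for o,(u,v) in S[n].items():
        l=np.bincount(lab[v-4:v+5,u-4:u+5].ravel(),minlength=k); l[0]=0; l=l.argmax(); q=P[lab==l]; zt=np.percentile(q[:,2],97)
        top=q[q[:,2]>zt-(4 if o not in('div',) else 50)]
        r=cv2.minAreaRect(q[:,:2].astype(np.float32)); rt=cv2.minAreaRect(top[:,:2].astype(np.float32))
        f=lambda r:[np.round(r[0],1).tolist(),np.round(r[1],1).tolist(),round(r[2],1)]
        print(n,o,len(q),'zt',round(zt,1),'all',f(r),'top',f(rt),'med',np.median(top,axis=0).round(1)[:2])
    # pads, wells by colour
    H,Sa,V=cv2.split(hsv)
    pink=((H>165)|(H<8))&(Sa>60)&(V>150); dark=V<45; red=((H>170)|(H<6))&(Sa>180)&(V>80)
    for nm,mk,(u,v),rad in [('padpink',pink,(412,235) if n=='top' else (386,250),22),('padplum',dark,(443,237) if n=='top' else (417,261),22),
        ('wellred',red,(202,176) if n=='top' else (217,160),20),('wellpink',pink,(234,183) if n=='top' else (243,172),20)]:
        k,lab,st,c=cv2.connectedComponentsWithStats(mk.astype(np.uint8)); l=np.bincount(lab[v-3:v+4,u-3:u+4].ravel(),minlength=k);l[0]=0;l=l.argmax()
        q=P[lab==l]; print(n,nm,len(q),cv2.minAreaRect(q[:,:2].astype(np.float32)),'z',np.median(q[:,2]).round(1), 'mean',q.mean(0).round(1))
    fl=P[(np.abs(P[...,2])<6)&(P[...,0]>300)&(P[...,0]<600)&(np.abs(P[...,1])<300)]; print('table z',np.median(fl[:,2]))
E
python3 m.py
```

```text
top div 2091 zt 39.0 all [[458.1, 276.1], [124.2, 167.6], 5.9] top [[458.1, 276.1], [124.2, 167.6], 5.9] med [454.7 271.5]
top tin 244 zt 35.3 all [[545.0, 106.3], [42.0, 40.7], 27.4] top [[544.3, 105.5], [39.6, 38.9], 20.1] med [544.7 108.4]
top pa 104 zt 62.9 all [[566.1, -1.3], [43.1, 22.0], 26.7] top [[559.3, -5.6], [9.2, 7.7], 30.5] med [557.4  -5.9]
top pb 94 zt 63.5 all [[446.3, 12.1], [38.7, 21.0], 38.4] top [[440.3, 8.4], [8.7, 8.7], 51.6] med [440.8   8.2]
top lip 111 zt 73.7 all [[457.2, 94.3], [16.3, 17.4], 74.1] top [[456.7, 94.1], [16.8, 14.7], 17.6] med [457.6  93.2]
top balm 102 zt 70.5 all [[542.7, -103.3], [20.6, 17.8], 7.8] top [[541.3, -102.8], [14.0, 14.9], 0.7] med [ 540.6 -103.5]
top comp 253 zt 16.3 all [[454.1, -101.9], [48.1, 43.2], 15.8] top [[453.3, -102.8], [41.0, 38.9], 29.4] med [ 452.  -101.5]
top case 3759 zt 61.2 all [[485.7, -289.4], [154.7, 206.6], 8.2] top [[481.8, -282.7], [148.2, 190.4], 9.2] med [ 486.4 -283.2]
top padpink 421 ((265.9438781738281, -185.61619567871094), (58.2496337890625, 491.6329650878906), 74.49571228027344) z 5.7 mean [ 468.8
[... 1362 characters left out ...]
all [[503.7, -275.0], [191.9, 207.9], 9.5] top [[483.1, -282.5], [149.1, 189.8], 9.4] med [ 479.1 -291.6]
scene padpink 391 ((472.37615966796875, -242.4530029296875), (58.122371673583984, 58.53583526611328), 81.15278625488281) z 6.9 mean [ 472.3 -243.3    7. ]
scene padplum 400 ((490.62896728515625, -320.346923828125), (58.79531478881836, 56.500885009765625), 1.007453203201294) z 6.7 mean [ 490.9 -320.8    6.7]
scene wellred 1 ((461.3268737792969, 339.0344543457031), (0.0, 0.0), 0.0) z 8.4 mean [461.3 339.    8.4]
scene wellpink 255416 ((1114.5692138671875, 375.0362548828125), (3069.722900390625, 2593.47509765625), 89.8170394897461) z 0.3 mean [ 892.6   89.8 -196.1]
table z 1.019811504211659
```

Emit:
jog_arm:
  rows: [1.365, -3.115, -0.4, 0, 0, -0.054, 0.34, 1.365, -3.115, -0.4, 0, 0, -0.054, 0.34, 1.365, -3.115, -0.4, 0, 0, -0.054, 0.34, 1.365, -3.115, -0.4, 0, 0, -0.054, 0.34, 1.365, -3.115, -0.4, 0, 0, -0.054, 0.34, 1.365, -3.115, -0.4, 0, 0, -0.054, 0.34, 1.365, -3.115, -0.4, 0, 0, -0.054, 0.34, 1.365, -3.115, -0.4, 0, 0, -0.054, 0.34, 1.365, -3.115, -0.4, 0, 0, -0.054, 0.34, 1.365, -3.115, -0.4, 0, 0, -0.054, 0.34, 1.365, -3.115, -0.4, 0, 0, -0.054, 0.34, 1.365, -3.115, -0.4, 0, 0, -0.054, 0.34, 1.365, -3.115, -0.4, 0, 0, -0.054, 0.34, 1.365, -3.115, -0.4, 0, 0, -0.054, 0.34, 1.365, -3.115, -0.4, 0, 0, -0.054, 0.34, 1.365, -3.115, -0.4, 0, 0, -0.054, 0.34, 1.365, -3.115, -0.4, 0, 0, -0.054, 0.34, 1.365, -3.115, -0.4, 0, 0, -0.054, 0.34, 1.365, -3.115, -0.4, 0, 0, -0.054, 0.34, 1.365, -3.115, -0.4, 0, 0, -0.054, 0.34]
  newtons: 15

```text
clock: 1.77
eef_pos: [452.3, -104.8, 133.0]
eef_rot: [-3.141, -0.0, 1.727]
wrist_force: [-0.1, 0.9, 0.3]
finger_gap: 62.0
finger_force: 0.0
```

Emit:
jog_arm:
  rows: [0, 0.1, -3, 0, 0, 0, 0.34, 0, 0, -3, 0, 0, 0, 0.34, 0, 0, -3, 0, 0, 0, 0.34, 0, 0, -2, 0, 0, 0, 0.34, 0, 0, -1.3, 0, 0, 0, 0.34, 0, 0, 0, 0, 0, 0, 0.34, 0, 0, 0, 0, 0, 0, 0.7, 0, 0, 0, 0, 0, 0, 0.7, 0, 0, 0, 0, 0, 0, 0.7, 0, 0, 0, 0, 0, 0, 0.7, 0, 0, 0, 0, 0, 0, 0.7, 0, 0, 0, 0, 0, 0, 0.7]

```text
clock: 2.77
eef_pos: [452.2, -102.0, 10.5]
eef_rot: [3.141, 0.0, 1.73]
wrist_force: [0.5, -0.6, 0.4]
finger_gap: 45.1
finger_force: 15.0
```

Emit:
jog_arm:
  rows: [0, 0, 2, 0, 0, 0, 0.7, 0, 0, 3.5, 0, 0, 0, 0.7, 0, 0, 3.5, 0, 0, 0, 0.7, 0.48, -2.71, 0, 0, 0, 0, 0.7, 0.48, -2.71, 0, 0, 0, 0, 0.7, 0.48, -2.71, 0, 0, 0, 0, 0.7, 0.48, -2.71, 0, 0, 0, 0, 0.7, 0.48, -2.71, 0, 0, 0, 0, 0.7, 0.48, -2.71, 0, 0, 0, 0, 0.7, 0.48, -2.71, 0, 0, 0, 0, 0.7, 0.48, -2.71, 0, 0, 0, 0, 0.7, 0, 0, 0, 0, 0, 0, 0.7, 0, 0, 0, 0, 0, 0, 0.7]

```text
clock: 3.85
eef_pos: [490.2, -319.6, 100.0]
eef_rot: [-3.141, -0.0, 1.728]
wrist_force: [0.2, -0.1, -1.1]
finger_gap: 44.8
finger_force: 15.0
```

```bash
python3 - <<'E'
from h import *
im,d=grab('scene'); cv2.imwrite('pics/s1.png',cv2.resize(im[130:380,230:550],None,fx=2.4,fy=2.4))
E
```

```text
(no output)
```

View pics/s1.png

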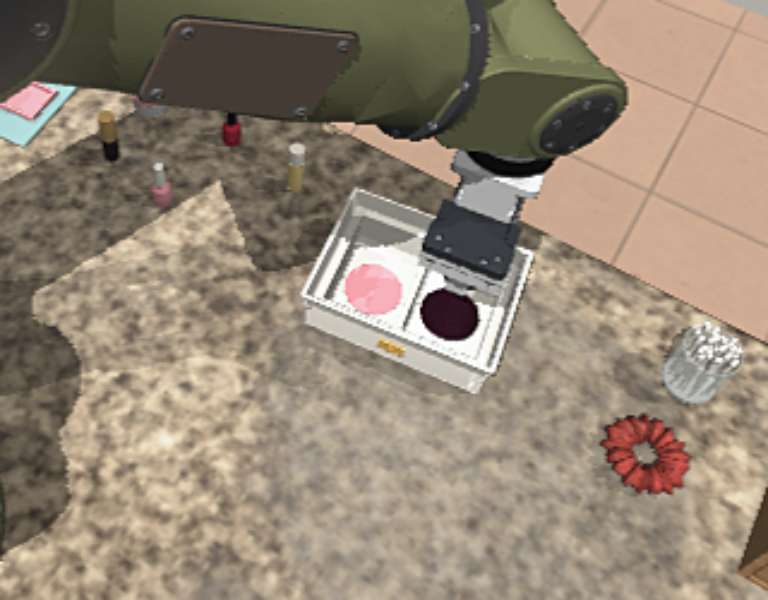

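The gripper, holding the compact, hovers above the plum cavity, with the plum pad visible at crop (450,313). Nothing else has moved.

Emit:
jog_arm:
  rows: [0, 0, -2.5, 0, 0, 0, 0.7, 0, 0, -2.5, 0, 0, 0, 0.7, 0, 0, -2, 0, 0, 0, 0.7, 0, 0, -0.8, 0, 0, 0, 0.7, 0, 0, -0.5, 0, 0, 0, 0.7, 0, 0, 0, 0, 0, 0, 0.7, 0, 0, 0, 0, 0, 0, 0.7, 0, 0, 0, 0, 0, 0, 0.4, 0, 0, 0, 0, 0, 0, 0.4, 0, 0, 0, 0, 0, 0, 0.4, 0, 0, 1, 0, 0, 0, 0.4, 0, 0, 3, 0, 0, 0, 0.4, 0, 0, 4, 0, 0, 0, 0.4, 0, 0, 4, 0, 0, 0, 0.4]

```text
clock: 5.07
eef_pos: [490.1, -318.5, 139.4]
eef_rot: [-3.141, -0.001, 1.73]
wrist_force: [0.5, 0.4, 1.0]
finger_gap: 56.3
finger_force: 0.0
```

Emit:
jog_arm:
  rows: [0.39, 3.03, 0, 0, 0, 0, 0.34, 0.39, 3.03, 0, 0, 0, 0, 0.34, 0.39, 3.03, 0, 0, 0, 0, 0.34, 0.39, 3.03, 0, 0, 0, 0, 0.34, 0.39, 3.03, 0, 0, 0, 0, 0.34, 0.39, 3.03, 0, 0, 0, 0, 0.34, 0.39, 3.03, 0, 0, 0, 0, 0.34, 0.39, 3.03, 0, 0, 0, 0, 0.34, 0.39, 3.03, 0, 0, 0, 0, 0.34, 0.39, 3.03, 0, 0, 0, 0, 0.34, 0.39, 3.03, 0, 0, 0, 0, 0.34, 0.39, 3.03, 0, 0, 0, 0, 0.34, 0.39, 3.03, 0, 0, 0, 0, 0.34, 0.39, 3.03, 0, 0, 0, 0, 0.34, 0, 0, 0, 0, 0, 0, 0.34, 0, 0, 0, 0, 0, 0, 0.34]

```text
clock: 6.4
eef_pos: [545.1, 106.5, 138.2]
eef_rot: [3.141, 0.0, 1.732]
wrist_force: [0.3, 0.3, -0.2]
finger_gap: 62.2
finger_force: 0.0
```

```bash
python3 - <<'E'
from m import *
for n in('scene','top'):
    grab(n); im,P=cloud(n); hsv=cv2.cvtColor(im,cv2.COLOR_BGR2HSV)
    V=hsv[...,2]; A=(P[...,0]>440)&(P[...,0]<540)&(P[...,1]>-360)&(P[...,1]<-285)
    q=P[A&(V<70)&(P[...,2]<14)]; c=P[A&(V<90)&(P[...,2]>15)&(P[...,2]<26)]
    for x in(q,c): print(n,len(x),x.mean(0).round(1),cv2.minAreaRect(x[:,:2].astype(np.float32)) if len(x) else '')
    cv2.imwrite(f'pics/{n}2.png',cv2.resize(im[190:290,350:490],None,fx=5,fy=5))
E
```

```text
scene 151 [ 481.9 -324.6    7.4] ((491.57855224609375, -320.38214111328125), (59.45895767211914, 56.31959915161133), 3.67842698097229)
scene 253 [ 488.8 -320.4   19.5] ((489.962890625, -320.4440002441406), (43.648956298828125, 42.799163818359375), 77.11009979248047)
top 153 [ 487.7 -319.3    6.8] ((488.4686584472656, -313.2919006347656), (56.09654235839844, 93.71570587158203), 30.61809539794922)
top 229 [ 490.  -320.4   18.8] ((485.2105712890625, -314.2256164550781), (44.72783660888672, 90.73738098144531), 29.068496704101562)
```

View pics/top2.png

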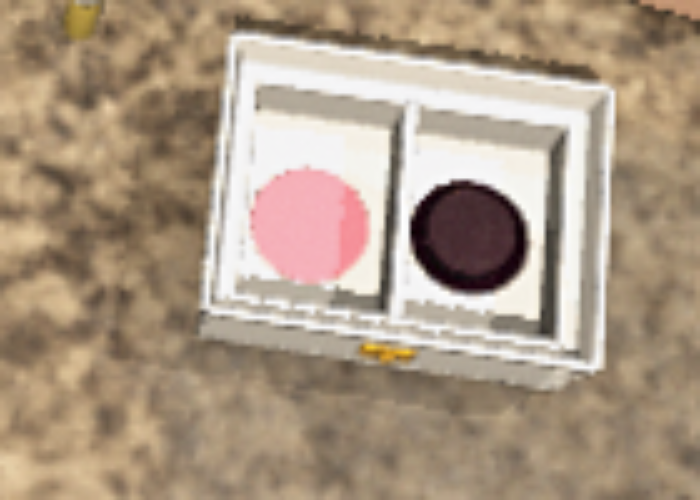

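The compact lies flat in the middle of the plum pad, at crop (472,232), within about 2 mm. The pink pad is free at crop (310,225). Next is the tin.

Emit:
jog_arm:
  rows: [0, 0, -3, 0, 0, 0, 0.34, 0, 0, -3, 0, 0, 0, 0.34, 0, 0, -3, 0, 0, 0, 0.34, 0, 0, -2, 0, 0, 0, 0.34, 0, 0, -1.4, 0, 0, 0, 0.34, 0, 0, 0, 0, 0, 0, 0.34, 0, 0, 0, 0, 0, 0, 0.7, 0, 0, 0, 0, 0, 0, 0.7, 0, 0, 0, 0, 0, 0, 0.7, 0, 0, 0, 0, 0, 0, 0.7, 0, 0, 0, 0, 0, 0, 0.7, 0, 0, 3, 0, 0, 0, 0.7, 0, 0, 4, 0, 0, 0, 0.7, 0, 0, 4, 0, 0, 0, 0.7, 0, 0, 0, 0, 0, 0, 0.7]

```text
clock: 7.75
eef_pos: [548.2, 105.9, 131.5]
eef_rot: [3.13, 0.0, 1.73]
wrist_force: [1.1, -0.2, 0.8]
finger_gap: 42.3
finger_force: 15.0
```

Emit:
jog_arm:
  rows: [-0.607, -2.91, 0, 0, 0, 0, 0.7, -0.607, -2.91, 0, 0, 0, 0, 0.7, -0.607, -2.91, 0, 0, 0, 0, 0.7, -0.607, -2.91, 0, 0, 0, 0, 0.7, -0.607, -2.91, 0, 0, 0, 0, 0.7, -0.607, -2.91, 0, 0, 0, 0, 0.7, -0.607, -2.91, 0, 0, 0, 0, 0.7, -0.607, -2.91, 0, 0, 0, 0, 0.7, -0.607, -2.91, 0, 0, 0, 0, 0.7, -0.607, -2.91, 0, 0, 0, 0, 0.7, -0.607, -2.91, 0, 0, 0, 0, 0.7, -0.607, -2.91, 0, 0, 0, 0, 0.7, 0, 0, 0, 0, 0, 0, 0.7, 0, 0, 0, 0, 0, 0, 0.7, 0, 0, 0, 0, 0, 0, 0.7]

```text
clock: 9.0
eef_pos: [472.3, -243.4, 123.5]
eef_rot: [3.141, -0.0, 1.73]
wrist_force: [-0.3, 0.5, -1.0]
finger_gap: 42.0
finger_force: 15.0
```

Emit:
jog_arm:
  rows: [0, 0, -3, 0, 0, 0, 0.7, 0, 0, -3, 0, 0, 0, 0.7, 0, 0, -2.5, 0, 0, 0, 0.7, 0, 0, -1.2, 0, 0, 0, 0.7, 0, 0, -0.6, 0, 0, 0, 0.7, 0, 0, 0, 0, 0, 0, 0.7, 0, 0, 0, 0, 0, 0, 0.7, 0, 0, 0, 0, 0, 0, 0.4, 0, 0, 0, 0, 0, 0, 0.4, 0, 0, 0, 0, 0, 0, 0.4, 0, 0, 1, 0, 0, 0, 0.4, 0, 0, 3, 0, 0, 0, 0.4, 0, 0, 4, 0, 0, 0, 0.4, 0, 0, 4, 0, 0, 0, 0.4, 0, 0, 0, 0, 0, 0, 0.4, 0, 0, 0, 0, 0, 0, 0.4]

```text
clock: 10.33
eef_pos: [473.2, -244.3, 143.3]
eef_rot: [3.138, 0.003, 1.73]
wrist_force: [0.3, 0.1, -0.8]
finger_gap: 56.2
finger_force: 0.0
```

Emit:
jog_arm:
  rows: [-0.08, 2.74, 0, 0, 0, -0.0856, 0.5, -0.08, 2.74, 0, 0, 0, -0.0856, 0.5, -0.08, 2.74, 0, 0, 0, -0.0856, 0.5, -0.08, 2.74, 0, 0, 0, -0.0856, 0.5, -0.08, 2.74, 0, 0, 0, -0.0856, 0.5, -0.08, 2.74, 0, 0, 0, -0.0856, 0.5, -0.08, 2.74, 0, 0, 0, -0.0856, 0.5, -0.08, 2.74, 0, 0, 0, -0.0856, 0.5, -0.08, 2.74, 0, 0, 0, -0.0856, 0.5, -0.08, 2.74, 0, 0, 0, -0.0856, 0.5, -0.08, 2.74, 0, 0, 0, -0.0856, 0.5, -0.08, 2.74, 0, 0, 0, -0.0856, 0.5, -0.08, 2.74, 0, 0, 0, -0.0856, 0.5, -0.08, 2.74, 0, 0, 0, -0.0856, 0.5, -0.08, 2.74, 0, 0, 0, -0.0856, 0.5, -0.08, 2.74, 0, 0, 0, -0.0856, 0.5, -0.08, 2.74, 0, 0, 0, -0.0856, 0.5, -0.08, 2.74, 0, 0, 0, -0.0856, 0.5, -0.08, 2.74, 0, 0, 0, -0.0856, 0.5, 0, 0, 0, 0, 0, 0, 0.55]

```text
clock: 12.0
eef_pos: [456.1, 280.0, 139.3]
eef_rot: [3.142, 0.002, 0.1]
wrist_force: [0.3, 0.1, 0.1]
finger_gap: 44.0
finger_force: 0.0
```

```bash
python3 - <<'E'
from m import *
print(manip.read_state()['eef_pos'],manip.read_state()['eef_rot'])
for n in('scene','top'):
    grab(n); im,P=cloud(n); hsv=cv2.cvtColor(im,cv2.COLOR_BGR2HSV); H,Sa,V=cv2.split(hsv)
    A=(P[...,0]>420)&(P[...,0]<530)&(P[...,1]>-283)&(P[...,1]<-200)
    pk=((H>165)|(H<8))&(Sa>60)&(V>120)
    q=P[A&pk&(P[...,2]>31)&(P[...,2]<45)]; print(n,'tin',len(q),q.mean(0).round(1),cv2.minAreaRect(q[:,:2].astype(np.float32)))
    q=P[A&pk&(P[...,2]<14)]; print(n,'pad',len(q),q.mean(0).round(1),cv2.minAreaRect(q[:,:2].astype(np.float32)))
    # case rim: top points
    A=(P[...,0]>380)&(P[...,0]<590)&(P[...,1]>-400)&(P[...,1]<-165)
    for lo in (54,57):
        q=P[A&(P[...,2]>lo)&(P[...,2]<66)]; r=cv2.minAreaRect(q[:,:2].astype(np.float32)); print(n,'rim',len(q),np.round(r[0],1),np.round(r[1],1),r[2],q[:,2].mean().round(1))
    cv2.imwrite(f'pics/{n}3.png',cv2.resize(im[190:290,350:490] if n=='top' else im[200:300,340:480],None,fx=5,fy=5))
a=cv2.imread('pics/top3.png');b=cv2.imread('pics/scene3.png');cv2.imwrite('pics/both3.png',cv2.resize(np.vstack([a,b]),(420,600)))
E
```

```text
[456.0670648  280.0208668  139.26709698] [3.14157921e+00 1.66079142e-03 1.00140421e-01]
scene tin 196 [ 470.5 -241.5   37.6] ((470.60418701171875, -241.15737915039062), (41.444759368896484, 38.71521759033203), 72.432861328125)
scene pad 145 [ 461.7 -249.2    7. ] ((466.094970703125, -245.8199005126953), (44.373661041259766, 57.821903228759766), 18.928266525268555)
scene rim 712 [ 482.7 -282.5] [148.4 189.9] 9.578693389892578 59.2
scene rim 557 [ 483.1 -282.6] [148.5 189.8] 9.304662704467773 60.2
top tin 166 [ 471.7 -240.    36.4] ((471.14508056640625, -240.95794677734375), (42.78536605834961, 40.934844970703125), 35.974769592285156)
top pad 154 [ 463.2 -243.7    6. ] ((473.0067138671875, -241.64602661132812), (58.745750427246094, 55.521644592285156), 62.90221405029297)
top rim 593 [ 482.7 -282.7] [147.7 189.7] 9.289233207702637 58.8
top rim 427 [ 482.6 -282.7] [147.5 189.7] 9.28923225402832 60.0
```

View pics/both3.png

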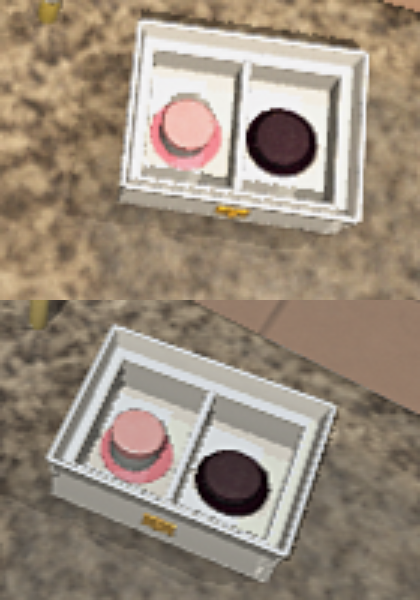

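Top half: the tin is centred on the pink pad at (190,128) and the compact is on the plum pad at (282,140). The bottom half agrees. Now the divider.

Emit:
jog_arm:
  rows: [0.18, -0.42, 0, 0, 0, 0, 0.55, 0, 0, -3, 0, 0, 0, 0.55, 0, 0, -3, 0, 0, 0, 0.55, 0, 0, -3, 0, 0, 0, 0.55, 0, 0, -1.5, 0, 0, 0, 0.55, 0, 0, -0.9, 0, 0, 0, 0.55, 0, 0, 0, 0, 0, 0, 0.55, 0, 0, 0, 0, 0, 0, 0.9, 0, 0, 0, 0, 0, 0, 0.9, 0, 0, 0, 0, 0, 0, 0.9, 0, 0, 0, 0, 0, 0, 0.9, 0, 0, 0, 0, 0, 0, 0.9, 0, 0, 0, 0, 0, 0, 0.9, 0, 0, 0, 0, 0, 0, 0.9]
  newtons: 40

```text
clock: 13.27
eef_pos: [459.4, 272.9, 27.3]
eef_rot: [-3.141, -0.001, 0.104]
wrist_force: [-0.9, 0.5, 6.5]
finger_gap: 13.6
finger_force: 40.0
```

Emit:
jog_arm:
  rows: [0, 0, 0, 0, 0, 0, 0.9, 0, 0, 1, 0, 0, 0, 0.9, 0, 0, 3, 0, 0, 0, 0.9, 0, 0, 3, 0, 0, 0, 0.9, 0, 0, 3, 0, 0, 0, 0.9, 0, 0, 2, 0, 0, 0, 0.9, 0, 0, 0, 0, 0, 0, 0.9, 0, 0, 0, 0, 0, 0, 0.9, 0, 0, 0, 0, 0, 0, 0.9]

```text
clock: 14.02
eef_pos: [458.4, 272.3, 145.5]
eef_rot: [3.141, 0.002, 0.103]
wrist_force: [0.3, -0.9, -1.6]
finger_gap: 13.7
finger_force: 40.0
```

```bash
python3 - <<'E'
from m import *
s=manip.read_state();print(s['eef_pos'],s['eef_rot'])
for n in('scene','top'):
    grab(n); im,P=cloud(n); cv2.imwrite(f'pics/{n}4.png',im)
a=cv2.imread('pics/top4.png');b=cv2.imread('pics/scene4.png');cv2.imwrite('pics/both4.png',cv2.resize(np.hstack([a[100:300,120:320],b[60:260,120:320]]),(800,400)))
E
```

```text
[458.35128819 272.28697051 145.48104591] [3.14095433e+00 1.51791167e-03 1.03446495e-01]
```

View pics/both4.png

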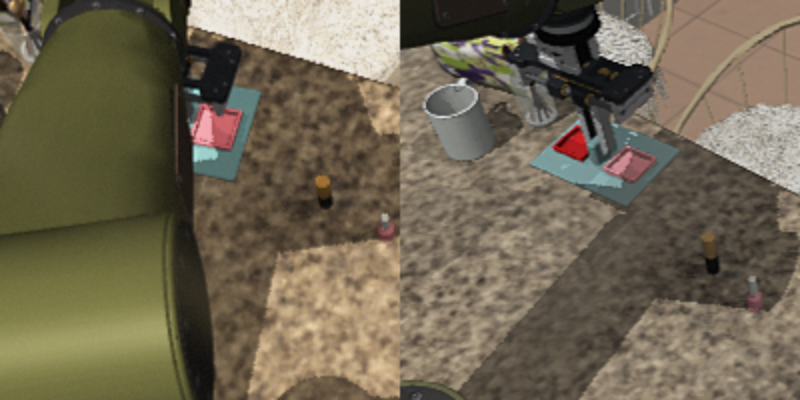

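The divider hangs level from the tab, at right half (605,160), above the worktop.

Emit:
jog_arm:
  rows: [0.122, -2.775, 0, 0, 0, 0.003, 0.9, 0.122, -2.775, 0, 0, 0, 0.003, 0.9, 0.122, -2.775, 0, 0, 0, 0.003, 0.9, 0.122, -2.775, 0, 0, 0, 0.003, 0.9, 0.122, -2.775, 0, 0, 0, 0.003, 0.9, 0.122, -2.775, 0, 0, 0, 0.003, 0.9, 0.122, -2.775, 0, 0, 0, 0.003, 0.9, 0.122, -2.775, 0, 0, 0, 0.003, 0.9, 0.122, -2.775, 0, 0, 0, 0.003, 0.9, 0.122, -2.775, 0, 0, 0, 0.003, 0.9, 0.122, -2.775, 0, 0, 0, 0.003, 0.9, 0.122, -2.775, 0, 0, 0, 0.003, 0.9, 0.122, -2.775, 0, 0, 0, 0.003, 0.9, 0.122, -2.775, 0, 0, 0, 0.003, 0.9, 0.122, -2.775, 0, 0, 0, 0.003, 0.9, 0.122, -2.775, 0, 0, 0, 0.003, 0.9, 0.122, -2.775, 0, 0, 0, 0.003, 0.9, 0.122, -2.775, 0, 0, 0, 0.003, 0.9, 0.122, -2.775, 0, 0, 0, 0.003, 0.9, 0.122, -2.775, 0, 0, 0, 0.003, 0.9]

```text
clock: 15.78
eef_pos: [482.8, -283.6, 145.2]
eef_rot: [-3.14, 0.002, 0.163]
wrist_force: [-0.1, -0.3, -1.6]
finger_gap: 13.7
finger_force: 40.0
```

Emit:
jog_arm:
  rows: [0, 0, 0, 0, 0, 0, 0.9, 0, 0, 0, 0, 0, 0, 0.9, 0, 0, 0, 0, 0, 0, 0.9, 0, 0, 0, 0, 0, 0, 0.9]

```text
clock: 16.12
eef_pos: [483.2, -281.5, 146.0]
eef_rot: [-3.141, 0.001, 0.164]
wrist_force: [-1.0, -0.5, -1.8]
finger_gap: 13.7
finger_force: 40.0
```

```bash
python3 - <<'E'
from m import *
s=manip.read_state();print(s['eef_pos'],s['eef_rot'])
for n in('scene','top'):
    grab(n); im,P=cloud(n); H,Sa,V=cv2.split(cv2.cvtColor(im,cv2.COLOR_BGR2HSV))
    A=(P[...,0]>360)&(P[...,0]<610)&(P[...,1]>-420)&(P[...,1]<-150)&(P[...,2]>95)&(P[...,2]<138)
    q=P[A]; bl=P[A&(H>80)&(H<105)&(Sa>30)]
    for x in(q,bl):
        if len(x)>50:
            r=cv2.minAreaRect(x[:,:2].astype(np.float32)); print(n,len(x),np.round(r[0],1),np.round(r[1],1),round(r[2],2),np.median(x[:,2]).round(1))
            c=np.c_[x[:,:2],np.ones(len(x))]; k=np.abs(x[:,2]-np.median(x[:,2]))<4; print('  tilt',np.linalg.lstsq(c[k],x[k,2],rcond=None)[0][:2].round(3))
    cv2.imwrite(f'pics/{n}5.png',im[130:330,330:530])
a=cv2.imread('pics/top5.png');b=cv2.imread('pics/scene5.png');cv2.imwrite('pics/both5.png',cv2.resize(np.hstack([a,b]),(800,400)))
E
```

```text
[ 483.23716228 -281.45292411  145.99294733] [-3.14080676e+00  6.77944880e-04  1.64213861e-01]
scene 3065 [ 482.9 -282.2] [124.3 165.5] 9.31 125.7
  tilt [-0.     0.001]
scene 2013 [ 482.4 -282.3] [123.1 165.4] 9.29 125.4
  tilt [-0.001  0.001]
top 1095 [ 476.2 -314.3] [ 99.8 106.9] 9.71 124.9
  tilt [0.004 0.006]
top 719 [ 476.4 -313.3] [ 98.  106.2] 10.44 124.6
  tilt [-0.004 -0.001]
```

View pics/both5.png

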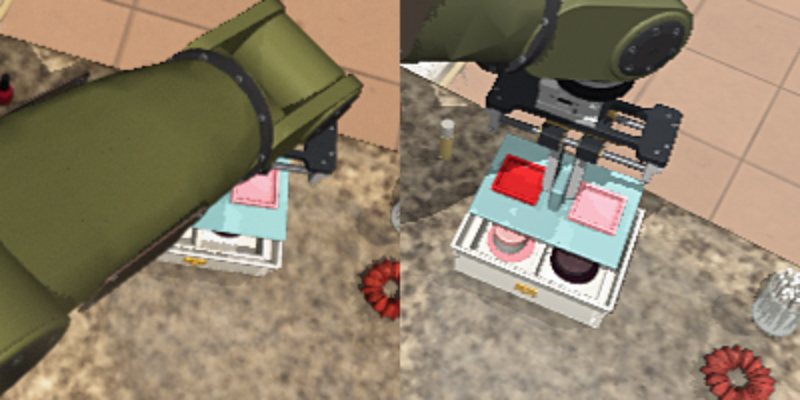

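The divider hovers level and aligned over the case (right half, centre 555,200). Its measured centre and yaw match the case within 1 mm.

Emit:
jog_arm:
  rows: [0, 0, -2, 0, 0, 0, 0.9, 0, 0, -2, 0, 0, 0, 0.9, 0, 0, -1, 0, 0, 0, 0.9, 0, 0, -0.7, 0, 0, 0, 0.9, 0, 0, -0.5, 0, 0, 0, 0.9, 0, 0, -0.5, 0, 0, 0, 0.9, 0, 0, -0.4, 0, 0, 0, 0.9, 0, 0, -0.3, 0, 0, 0, 0.9, 0, 0, 0, 0, 0, 0, 0.9, 0, 0, 0, 0, 0, 0, 0.9, 0, 0, 0, 0, 0, 0, 0.9]

```text
clock: 17.13
eef_pos: [483.5, -282.5, 72.8]
eef_rot: [3.141, -0.0, 0.163]
wrist_force: [-0.1, 0.2, -1.2]
finger_gap: 13.7
finger_force: 40.0
```

Emit:
jog_arm:
  rows: [0, 0, -0.2, 0, 0, 0, 0.9, 0, 0, -0.1, 0, 0, 0, 0.9, 0, 0, -0.1, 0, 0, 0, 0.9, 0, 0, 0, 0, 0, 0, 0.9, 0, 0, 0, 0, 0, 0, 0.9]

```text
clock: 17.55
eef_pos: [483.4, -282.4, 69.3]
eef_rot: [3.141, -0.0, 0.163]
wrist_force: [-5.0, 2.3, 9.7]
finger_gap: 13.4
finger_force: 40.0
```

Emit:
jog_arm:
  rows: [0, 0, 0, 0, 0, 0, 0.65, 0, 0, 0, 0, 0, 0, 0.65, 0, 0, 0, 0, 0, 0, 0.65, 0, 0, 1, 0, 0, 0, 0.65, 0, 0, 3, 0, 0, 0, 0.65, 0, 0, 3, 0, 0, 0, 0.65, 0, 0, 3, 0, 0, 0, 0.65, 1.2, 3.5, 0, 0, 0, 0, 0.65, 1.2, 3.5, 0, 0, 0, 0, 0.65, 1.2, 3.5, 0, 0, 0, 0, 0.65, 1.2, 3.5, 0, 0, 0, 0, 0.65, 1.2, 3.5, 0, 0, 0, 0, 0.65, 1.2, 3.5, 0, 0, 0, 0, 0.65, 0, 3.5, 0, 0, 0, 0, 0.65, 0, 3, 0, 0, 0, 0, 0.65, 0, 0, 0, 0, 0, 0, 0.65, 0, 0, 0, 0, 0, 0, 0.65]

```text
clock: 18.97
eef_pos: [555.4, -6.2, 169.1]
eef_rot: [3.141, -0.001, 0.166]
wrist_force: [-0.4, -1.1, 0.8]
finger_gap: 32.6
finger_force: 0.0
```

```bash
cat > look.py <<'E'
from m import *
s=manip.read_state();print(s['eef_pos'],s['eef_rot'])
for n in('scene','top'):
    grab(n); im,P=cloud(n); H,Sa,V=cv2.split(cv2.cvtColor(im,cv2.COLOR_BGR2HSV))
    A=(P[...,0]>360)&(P[...,0]<610)&(P[...,1]>-420)&(P[...,1]<-150)&(P[...,2]>30)&(P[...,2]<95)
    b=A&(H>80)&(H<105)&(Sa>30)
    for nm,k in(('plate',b),('red',A&((H>170)|(H<6))&(Sa>190)&(V>60)),('pink',A&((H>165)|(H<8))&(Sa>50)&(Sa<170)&(V>120))):
        x=P[k]
        if len(x)<20: continue
        r=cv2.minAreaRect(x[:,:2].astype(np.float32)); print(n,nm,len(x),np.round(r[0],1),np.round(r[1],1),round(r[2],2),np.percentile(x[:,2],[5,50,95]).round(1))
    for o,c in (('pa',(557.5,-6.3)),('pb',(440.4,8)),('lip',(457.6,94)),('balm',(541.3,-103))):
        x=P[(np.hypot(P[...,0]-c[0],P[...,1]-c[1])<30)&(P[...,2]>55)&(P[...,2]<80)]
        if len(x): print(n,o,len(x),x.mean(0).round(1))
    cv2.imwrite(f'pics/{n}t.png',im[190:290,380:480] if n=='top' else im[195:295,350:450])
a=cv2.imread('pics/topt.png');b=cv2.imread('pics/scenet.png')
import sys;cv2.imwrite(f'pics/{sys.argv[1]}.png',cv2.resize(np.hstack([a,b]),(800,400)))
E
python3 look.py both6
```

```text
[555.37950481  -6.20739944 169.12420618] [ 3.14138974e+00 -5.60124095e-04  1.65909803e-01]
scene plate 2147 [ 483.  -282.2] [122.6 165.1] 9.21 [46.3 49.  75.3]
scene red 385 [ 475.2 -239.4] [52.4 50.9] 9.71 [47.  50.3 57.4]
scene pink 471 [ 482.9 -281.5] [ 56.1 140.7] 8.56 [47.6 50.3 57.6]
scene pa 17 [558.2  -6.2  60.4]
scene pb 19 [439.5   7.3  60.6]
scene lip 55 [456.   92.8  68.1]
scene balm 45 [ 539.9 -105.    66. ]
top plate 2214 [ 484.5 -282.6] [124.7 165.8] 9.65 [43.8 47.8 74.7]
top red 421 [ 476.5 -238.9] [53.8 50.7] 10.14 [44.5 49.3 57.3]
top pink 467 [ 484.5 -281.8] [ 57.9 139.2] 9.57 [44.6 49.7 57.6]
top pa 18 [557.5  -6.4  61.1]
top pb 7 [439.3   4.8  59.6]
top balm 49 [ 540.5 -103.2   65.4]
```

View pics/both6.png

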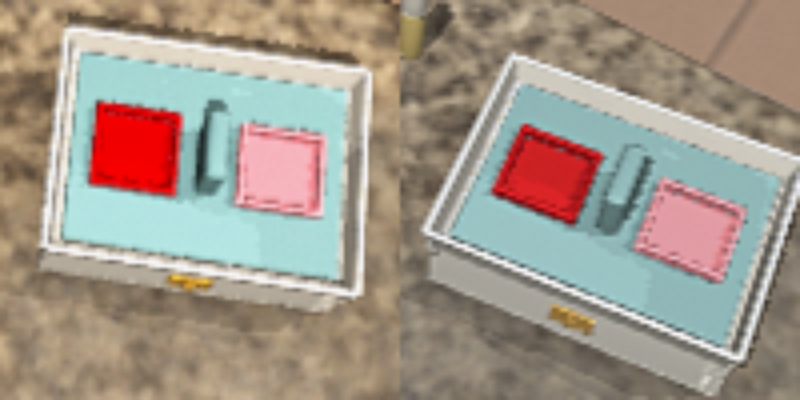

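The divider sits level in the case: red well at left half (137,150), pink well at (282,170), and an even gap all round. Next is the red polish.

Emit:
jog_arm:
  rows: [0.23, 0, 0, 0, 0, 0, 0.65, 0, 0, -3, 0, 0, 0, 0.65, 0, 0, -3, 0, 0, 0, 0.65, 0, 0, -3, 0, 0, 0, 0.65, 0, 0, -2.2, 0, 0, 0, 0.65, 0, 0, -1.2, 0, 0, 0, 0.65, 0, 0, 0, 0, 0, 0, 0.65, 0, 0, 0, 0, 0, 0, 0.95, 0, 0, 0, 0, 0, 0, 0.95, 0, 0, 0, 0, 0, 0, 0.95, 0, 0, 0, 0, 0, 0, 0.95, 0, 0, 0, 0, 0, 0, 0.95, 0, 0, 0, 0, 0, 0, 0.95]
  newtons: 15

```text
clock: 20.15
eef_pos: [558.4, -7.4, 45.8]
eef_rot: [3.141, -0.002, 0.163]
wrist_force: [-1.1, 0.1, 6.7]
finger_gap: 11.9
finger_force: 15.0
```

Emit:
jog_arm:
  rows: [0, 0, 2, 0, 0, 0, 0.95, 0, 0, 3, 0, 0, 0, 0.95, 0, 0, 3, 0, 0, 0, 0.95, 0, 0, 2, 0, 0, 0, 0.95, -0.9, -2.59, 0, 0, 0, 0, 0.95, -0.9, -2.59, 0, 0, 0, 0, 0.95, -0.9, -2.59, 0, 0, 0, 0, 0.95, -0.9, -2.59, 0, 0, 0, 0, 0.95, -0.9, -2.59, 0, 0, 0, 0, 0.95, -0.9, -2.59, 0, 0, 0, 0, 0.95, -0.9, -2.59, 0, 0, 0, 0, 0.95, -0.9, -2.59, 0, 0, 0, 0, 0.95, -0.95, -2.59, 0, 0, 0, 0, 0.95, 0, 0, 0, 0, 0, 0, 0.95, 0, 0, 0, 0, 0, 0, 0.95, 0, 0, 0, 0, 0, 0, 0.95]

```text
clock: 21.48
eef_pos: [476.3, -240.0, 144.7]
eef_rot: [-3.142, -0.0, 0.163]
wrist_force: [-0.5, 0.7, -0.9]
finger_gap: 12.0
finger_force: 15.0
```

```bash
python3 - <<'E'
from m import *
for n in('scene','top'):
    grab(n); im,P=cloud(n); H,Sa,V=cv2.split(cv2.cvtColor(im,cv2.COLOR_BGR2HSV))
    A=(P[...,0]>430)&(P[...,0]<520)&(P[...,1]>-290)&(P[...,1]<-190)&(P[...,2]>95)
    x=P[A&((H>165)|(H<8))&(Sa>120)&(P[...,2]<150)]
    if len(x)>3: print(n,len(x),x.mean(0).round(1),np.percentile(x[:,2],[2,98]).round(1))
a=load('scene')[0][150:300,330:480];cv2.imwrite('pics/s7.png',cv2.resize(a,(600,600)))
E
```

```text
scene 88 [ 468.6 -241.9  119.7] [102.2 132.2]
```

View pics/s7.png

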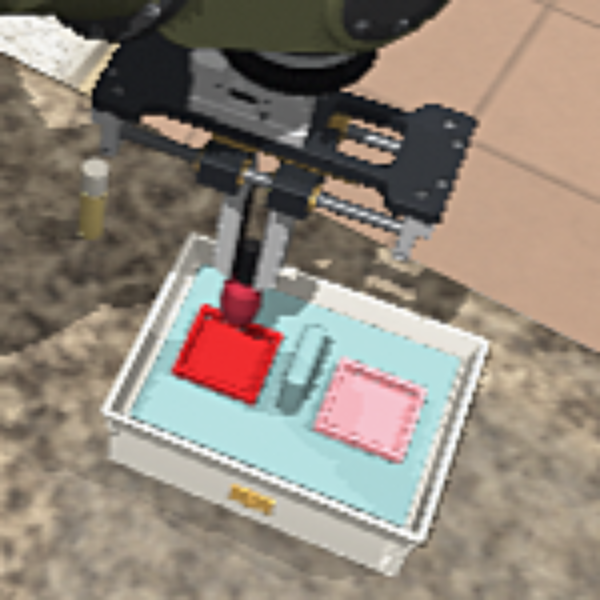

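The red bottle hangs upright over the red well, at (240,300).

Emit:
jog_arm:
  rows: [0, 0, -2, 0, 0, 0, 0.95, 0, 0, -1.5, 0, 0, 0, 0.95, 0, 0, -0.8, 0, 0, 0, 0.95, 0, 0, -0.4, 0, 0, 0, 0.95, 0, 0, -0.2, 0, 0, 0, 0.95, 0, 0, 0, 0, 0, 0, 0.95, 0, 0, 0, 0, 0, 0, 0.95, 0, 0, 0, 0, 0, 0, 0.95]

```text
clock: 22.25
eef_pos: [476.4, -240.6, 96.2]
eef_rot: [3.141, -0.001, 0.164]
wrist_force: [-0.1, -0.3, -1.0]
finger_gap: 11.7
finger_force: 15.0
```

Emit:
jog_arm:
  rows: [0, 0, -0.15, 0, 0, 0, 0.95, 0, 0, -0.1, 0, 0, 0, 0.95, 0, 0, 0, 0, 0, 0, 0.95, 0, 0, 0, 0, 0, 0, 0.95]

```text
clock: 22.58
eef_pos: [476.5, -240.8, 93.8]
eef_rot: [3.141, -0.001, 0.163]
wrist_force: [-1.0, -0.0, 5.8]
finger_gap: 12.0
finger_force: 15.0
```

Emit:
jog_arm:
  rows: [0, 0, 0, 0, 0, 0, 0.72, 0, 0, 0, 0, 0, 0, 0.72, 0, 0, 0, 0, 0, 0, 0.72, 0, 0, 1, 0, 0, 0, 0.72, 0, 0, 3, 0, 0, 0, 0.72, 0, 0, 3, 0, 0, 0, 0.65, -0.4, 2.76, 0, 0, 0, 0, 0.65, -0.4, 2.76, 0, 0, 0, 0, 0.65, -0.4, 2.76, 0, 0, 0, 0, 0.65, -0.4, 2.76, 0, 0, 0, 0, 0.65, -0.4, 2.76, 0, 0, 0, 0, 0.65, -0.4, 2.76, 0, 0, 0, 0, 0.65, -0.4, 2.76, 0, 0, 0, 0, 0.65, -0.4, 2.76, 0, 0, 0, 0, 0.65, -0.4, 2.76, 0, 0, 0, 0, 0.65, 0, 0, 0, 0, 0, 0, 0.65, 0, 0, 0, 0, 0, 0, 0.65]

```text
clock: 24.0
eef_pos: [440.2, 8.7, 163.6]
eef_rot: [3.141, -0.001, 0.166]
wrist_force: [-0.2, 0.2, 0.3]
finger_gap: 33.1
finger_force: 0.0
```

```bash
python3 look.py both8
```

```text
[440.150814     8.70441485 163.63821505] [ 3.14137532e+00 -7.78496613e-04  1.65756450e-01]
scene plate 2133 [ 483.2 -282. ] [123.8 165.5] 9.18 [46.4 49.  79.4]
scene red 302 [ 475.1 -239.4] [52.5 50.4] 10.43 [47.4 51.5 62.3]
scene pink 455 [ 484.1 -281.1] [ 55.6 141. ] 8.63 [47.3 50.1 57.5]
scene pb 19 [439.8   6.9  60.6]
scene lip 53 [456.3  93.   68.3]
scene balm 44 [ 540.  -104.9   65.5]
top plate 2231 [ 484.6 -282.6] [125.2 165.9] 9.76 [43.6 47.7 75.4]
top red 388 [ 476.3 -239.1] [52.2 51.2] 9.18 [45.  51.7 77.1]
top pink 466 [ 485.  -281.7] [ 57.8 138.7] 9.25 [45.  49.4 57.6]
top pb 19 [440.    8.4  61.3]
top balm 49 [ 540.2 -103.1   65.6]
```

View pics/both8.png

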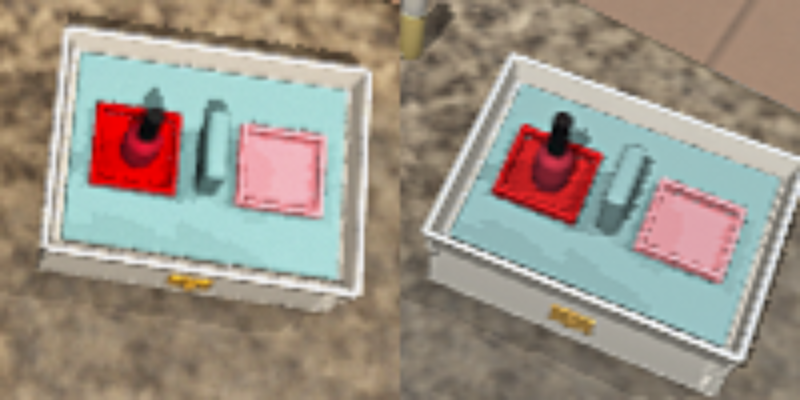

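The red bottle stands upright in the red well, at left half (148,140). Now the pink polish, lifted high enough to clear it.

Emit:
jog_arm:
  rows: [0, -0.05, -3, 0, 0, 0, 0.65, 0, 0, -3, 0, 0, 0, 0.65, 0, 0, -3, 0, 0, 0, 0.65, 0, 0, -1.7, 0, 0, 0, 0.65, 0, 0, -1.1, 0, 0, 0, 0.65, 0, 0, 0, 0, 0, 0, 0.65, 0, 0, 0, 0, 0, 0, 0.95, 0, 0, 0, 0, 0, 0, 0.95, 0, 0, 0, 0, 0, 0, 0.95, 0, 0, 0, 0, 0, 0, 0.95, 0, 0, 0, 0, 0, 0, 0.95, 0, 0, 0, 0, 0, 0, 0.95]

```text
clock: 25.1
eef_pos: [440.6, 7.3, 45.6]
eef_rot: [3.141, -0.001, 0.163]
wrist_force: [0.1, -0.4, 6.2]
finger_gap: 11.8
finger_force: 15.0
```

Emit:
jog_arm:
  rows: [0, 0, 3, 0, 0, 0, 0.95, 0, 0, 4, 0, 0, 0, 0.95, 0, 0, 4, 0, 0, 0, 0.95, 0, 0, 3, 0, 0, 0, 0.95, 0.417, -2.78, 0, 0, 0, 0, 0.95, 0.417, -2.78, 0, 0, 0, 0, 0.95, 0.417, -2.78, 0, 0, 0, 0, 0.95, 0.417, -2.78, 0, 0, 0, 0, 0.95, 0.417, -2.78, 0, 0, 0, 0, 0.95, 0.417, -2.78, 0, 0, 0, 0, 0.95, 0.417, -2.78, 0, 0, 0, 0, 0.95, 0.417, -2.78, 0, 0, 0, 0, 0.95, 0.417, -2.78, 0, 0, 0, 0, 0.95, 0.417, -2.78, 0, 0, 0, 0, 0.95, 0.417, -2.78, 0, 0, 0, 0, 0.95, 0.417, -2.78, 0, 0, 0, 0, 0.95, 0, 0, 0, 0, 0, 0, 0.95, 0, 0, 0, 0, 0, 0, 0.95, 0, 0, 0, 0, 0, 0, 0.95]

```text
clock: 26.68
eef_pos: [490.0, -325.7, 184.7]
eef_rot: [-3.141, 0.0, 0.163]
wrist_force: [-0.2, 0.5, 0.1]
finger_gap: 11.8
finger_force: 15.0
```

```bash
python3 - <<'E'
from h import *
a=grab('scene')[0][140:290,340:490];cv2.imwrite('pics/s9.png',cv2.resize(a,(600,600)))
E
```

```text
(no output)
```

View pics/s9.png

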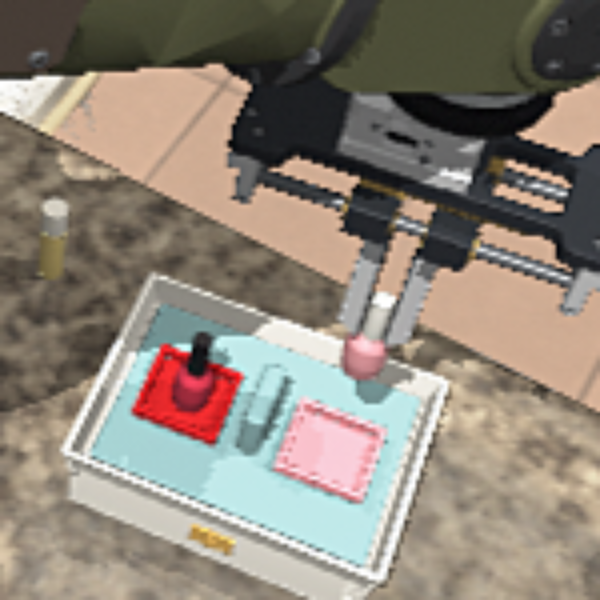

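The pink bottle hangs upright at (368,340), above the pink well. The red bottle still stands.

Emit:
jog_arm:
  rows: [0, 0, -3, 0, 0, 0, 0.95, 0, 0, -3, 0, 0, 0, 0.95, 0, 0, -1.5, 0, 0, 0, 0.95, 0, 0, -0.8, 0, 0, 0, 0.95, 0, 0, -0.4, 0, 0, 0, 0.95, 0, 0, -0.2, 0, 0, 0, 0.95, 0, 0, -0.15, 0, 0, 0, 0.95, 0, 0, 0, 0, 0, 0, 0.95, 0, 0, 0, 0, 0, 0, 0.95, 0, 0, 0, 0, 0, 0, 0.95]

```text
clock: 27.57
eef_pos: [490.4, -326.4, 95.1]
eef_rot: [3.141, -0.001, 0.163]
wrist_force: [0.8, -0.5, -0.4]
finger_gap: 11.8
finger_force: 15.0
```

Emit:
jog_arm:
  rows: [0, 0, -0.15, 0, 0, 0, 0.95, 0, 0, 0, 0, 0, 0, 0.95, 0, 0, 0, 0, 0, 0, 0.95]

```text
clock: 27.82
eef_pos: [490.5, -326.4, 93.6]
eef_rot: [3.141, -0.001, 0.163]
wrist_force: [-0.7, 0.5, 5.3]
finger_gap: 12.0
finger_force: 15.0
```

Emit:
jog_arm:
  rows: [0, 0, 0, 0, 0, 0, 0.72, 0, 0, 0, 0, 0, 0, 0.72, 0, 0, 0, 0, 0, 0, 0.72, 0, 0, 1, 0, 0, 0, 0.72, 0, 0, 3, 0, 0, 0, 0.72, 0, 0, 4, 0, 0, 0, 0.72, 0, 0, 4, 0, 0, 0, 0.65, -0.4, 3, 0, 0, 0, 0, 0.65, -0.4, 3, 0, 0, 0, 0, 0.65, -0.4, 3, 0, 0, 0, 0, 0.65, -0.4, 3, 0, 0, 0, 0, 0.65, -0.4, 3, 0, 0, 0, 0, 0.65, -0.4, 3, 0, 0, 0, 0, 0.65, -0.4, 3, 0, 0, 0, 0, 0.65, -0.4, 3, 0, 0, 0, 0, 0.65, -0.4, 3, 0, 0, 0, 0, 0.65, 0, 0, 0, 0, 0, 0, 0.65]

```text
clock: 29.23
eef_pos: [453.5, -52.7, 213.9]
eef_rot: [-3.141, -0.001, 0.166]
wrist_force: [0.2, -0.8, -0.2]
finger_gap: 32.7
finger_force: 0.0
```

```bash
python3 look.py both10
```

```text
[453.54081184 -52.69582369 213.85009   ] [-3.14124924e+00 -8.85020702e-04  1.66334578e-01]
scene plate 2096 [ 483.2 -282.2] [124.1 165.3] 9.12 [46.2 49.  80.3]
scene red 302 [ 475.1 -239.3] [52.  50.7] 7.78 [47.3 51.1 62.4]
scene pink 420 [ 484.  -281.3] [ 54.2 141.2] 8.75 [47.4 52.6 76.1]
scene lip 55 [456.1  92.6  68.1]
scene balm 47 [ 539.5 -105.1   65.8]
top plate 2222 [ 485.2 -282.4] [127. 165.] 9.44 [44.1 47.8 72.8]
top red 387 [ 476.7 -239. ] [53.4 50.6] 9.91 [45.  52.  75.9]
top pink 419 [ 485.3 -281.7] [ 57.7 139.1] 9.0 [45.2 51.3 75.7]
top balm 43 [ 539.7 -103.6   65.9]
```

View pics/both10.png

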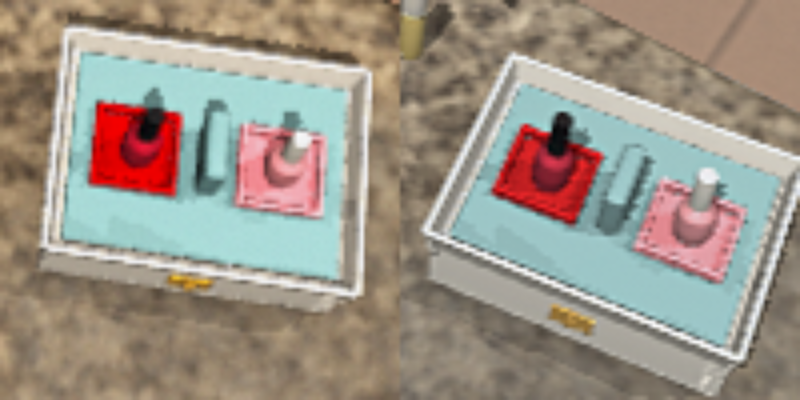

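Both bottles stand upright in their wells (left half, 148,140 and 287,165), the divider is level, and the arm is clear. I'm handing in the job.

```bash
python3 -c "
from cell import manip
print(manip.sign_off())"
```

```text
the job is handed in; nothing more can be done
None
```

I packed the vanity case and handed it in after about 29 s: compact and balm tin on their pads, divider seated over them, both polishes upright in their wells, and the lipstick and lip balm left standing (the sign-off gave no verdict).

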